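# Right the fallen sample bottle and hold it down on the press-to-run mixer

### The job

A closed square sample bottle has fallen over on the worktop. Stand it upright in the middle of the round platform of the small mixer and press it down so that the spring-loaded platform sinks about 7 mm and the mixer runs, never as far as its stop at 12 mm. Keep it pressed like that for at least three seconds and finish while still holding it down; leave the other things on the worktop where they are.

Things in the scene. Friction and masses are not known exactly. Their poses are not given: they have to be found in the camera images.
- bottle: white bottle, 92 mm long: square body 48 x 48 x 66 mm, neck 32 mm across, round ribbed grey cap 37 mm across from 74 to 92 mm. 0.12 to 0.26 kg. Origin: centre of its underside; z axis from underside to cap, x and y square to the flat sides. At the start it lies on a flat side, z axis level, cap pointing towards the robot (-x) within 0.7 rad, origin 24 mm above the worktop.
- mixer: small low bench mixer, fixed to the worktop, white housing 150 mm deep (its x), 110 mm wide (its y) with a round black-topped spring-loaded platform on top; knob and switch on its front (-x) side only for show. Origin on the worktop under the centre of the housing; the housing's top is 52 mm above the worktop.
- platform_top (a point): centre of the flat top face of the mixer's round rubber platform, 88 mm across, 78 mm above the worktop when up, directly above the mixer's origin. It sinks straight down as it is pressed.
- platform (a joint): how far the platform is pressed down, in m: 0 is up, 0.012 is at its stop. Spring-loaded: it starts to sink at a load of about 3 N (the bottle's weight counts), then 1 N more per mm, so about 10 N at 7 mm. It rises again when let go.
- label_roll: roll of white labels lying flat, 69 mm across, 30 mm high, loose bystander. Origin at the centre of its underside.
- tape_roll: roll of beige adhesive tape lying flat, 94 mm across, 25 mm high, loose bystander. Origin at the centre of its underside.
- strip_carton: small flat carton of plasters, 45 x 85 x 30 mm, loose bystander. Origin at the centre of its underside.
Not all that is in view belongs to the job. Leave any blue look-alike of the bottle alone.

How it is judged (in metres and radians):
On the way:
1. the bottle stands upright on the middle of the platform and keeps it pressed 5 to 9 mm down, for 2.5 s (value of joint platform between 0.005 and 0.009 m and angle between bottle's own z axis and vertical below 0.12 rad and distance between bottle and platform_top below 0.02 m and contact force between bottle and mixer above 4 N and contact force between the fingers and bottle above 2 N), for 2.5 s.
At the end, for the whole second after the job is handed in: the fingers still hold the bottle down: it is upright within 0.12 rad, at rest, the centre of its underside within 20 mm of the platform's centre, pressing on the mixer with more than 4 N, the platform 5 to 9 mm down (all of step 1 and linear speed of bottle below 0.02 m/s); the arm keeps its last pose, push and grip.
It fails at once if the platform is pushed against its stop (beyond 11.5 mm) (value of joint platform above 0.0115 m).
It fails at once if a loose bystander is moved more than 30 mm (distance of any of label_roll, tape_roll, strip_carton from where it was at the start of the episode above 0.03 m).
It also fails if it takes over 45 s, if anything falls off the work surface, if the arm or the gripper's body presses on something with over 40 N, if the wrist force passes 120 N, or if a joint passes its speed limit or range.

### The arm

A 7-joint arm with a two-finger parallel gripper is mounted at the origin on a cart in front of the work surface, level with it; the furniture and walls round the work are solid. World frame = base frame: x ahead of the robot, y to its left, z up, the work surface at z = 0. Lengths are in mm, angles in rad, forces in N, time in s.
With the tool pointing down it reaches from about 425 to 950 mm from the base axis. Payload 4.7 kg.
Tool frame: the origin (TCP) lies at the very end of the fingers, on their centre line; the grasp point (between the pads) lies 19 mm behind it; z points along the fingers, y is the line along which they close (so a half turn about z gives the same grasp; the last joint's range is limited). The gripper opens to 85 mm and grips with 20 to 120 N. Pads are 22 mm wide; open, the fingers measure 114 mm over their backs; the gripper's body (76 mm by 85 mm) begins 54 mm behind the grasp point. The pads swing forward as they close: fully open they stand 13 mm farther back than shut.
Start: joints at [-1.164, 0.469, -0.049, 1.532, 0.024, 1.141, -0.082], TCP at [284.905, 611.946, 231.335] pointing down, gripper open.
Joint ranges: [-2.59, 2.59], [-0.33, 1.99], [-1.39, 1.29], [0.1, 2.45], [-1.04, 4.18], [0.21, 1.99], [-2.66, 2.66]. Speed limits (rad/s): [2.57, 2.57, 3.14, 3.14, 3.14, 3.14, 3.14].

### API

Orientations are given as a 3x3 rotation matrix whose columns are the frame's x, y, z axes.
In Python, from plant import status, capture, ticket gives the robot as it stands. The module is installed in compiled form; this text tells all that it offers.
- The arm moves only by the tool servo_tool, never from a script. Its argument "moves" is a list that holds one entry, the list of rows, each a list of 4 numbers: the shift along the world's x, y, z in units of 2 cm (1.0 is 2 cm), then the turn about the world's z in units of 5 degrees (1.0 is 5 degrees). A call has 1 to 5 rows; each row shifts and turns the commanded pose from where the row before left it; what a row does not reach is not made up. A row lasts 1/12 s, in which the tool goes at most 41.7 mm and 7.16 degrees, less where a joint would pass 70% of its speed; a pose out of reach is approached as far as the arm can. A call with a number of a shift or a turn outside -1 to 1 is refused whole. A call with a gripper value outside its range is refused whole. "grip" is the opening, from 0 (shut) to 1 (fully open), set as the call begins (left out, the last holds). The fingers move at their own pace and stop on an object; the grip force is fixed at half the most. Time passes only in rows, so rows that do not move let the fingers close. It gives the time, the measured TCP pose, the force, the opening and the grip force at its end, in the units of the state.
- status.observe(): the state, without advancing time (a new reading comes with each control period).
- capture(name): name is "side" or "top"; returns a dict with "pixels" (384x512x3 uint8, red, green, blue), "fx", "fy", "cx", "cy" (pixels), "view" (4x4, takes a point from world to camera coordinates). Camera axes: x right, y up, looking along -z (the intrinsics and any distortion apply to the point x, -y, -z); pixel columns grow to the right and rows downward; lengths in mm; the calibration is good to about 2 mm. A picture is of the moment at which its call begins. There is no depth.
- ticket.close_job(): hands the job in; it is judged then, once.
The state is a dict: "time_s": time; "qpos": joint angles; "qvel": joint speeds; "joint_efforts": joint torques, N m; "tcp_pos": TCP position; "ee_rot": TCP orientation; "force": force on the tool from outside, world axes, zero at the start; "ft_torque": the same for the moment, N m; "width": finger opening in mm; "grasp_force": force on a finger pad.
Only numpy, scipy, OpenCV 4.12 (cv2) and the standard library are available. Lean on these libraries where they do the work, as an engineer would, in place of code of your own. Each camera call takes 0.05 s, during which the arm holds its last target. There are 200 camera calls.

## Working session

There is one attempt and no reset: what is moved stays moved. The work goes in short steps, Python scripts to look and compute and a tool call to move; the robot and the scene stay as the last step left them, time stands still between calls to the robot, and variables do not carry over. Pictures are saved under pics/ and viewed, at most 10 in all, crops included, and the job is handed in when it is done.

Besides the shell and the picture viewer there is one more tool, called after "Emit:" as a command line: name --argument value ..., lists and objects as JSON in quotes. servo_tool: Moves the arm, as the interface text tells. Its arguments: {"type":"object","properties":{"moves":{"type":"array","items":{"type":"array","items":{"type":"array","items":{"type":"number"}}}},"grip":{"type":"number"}},"required":["moves"]}

```bash
mkdir -p pics; python3 - <<'E'
from plant import status, capture
import cv2,pickle,numpy as np
s=status.observe();print({k:np.round(v,3).tolist() for k,v in s.items()})
for n in("side","top"):
    c=capture(n);pickle.dump(c,open(n+".pkl","wb"));print({k:(np.round(v,3).tolist()) for k,v in c.items() if k!="pixels"},c.keys())
    cv2.imwrite(f"pics/{n}0.png",cv2.resize(c["pixels"][:,:,::-1],(800,600),interpolation=cv2.INTER_CUBIC))
E
```

```text
{'time_s': 0.0, 'qpos': [-1.164, 0.469, -0.049, 1.534, 0.024, 1.141, -0.082], 'qvel': [0.002, 0.001, 0.001, 0.002, 0.0, -0.0, -0.0], 'joint_efforts': [0.0, -51.031, -0.046, -23.772, 0.011, 0.007, -0.0], 'tcp_pos': [284.726, 611.38, 230.287], 'ee_rot': [[-0.907, 0.422, -0.001], [0.422, 0.907, -0.002], [-0.0, -0.002, -1.0]], 'force': [-0.274, -0.331, -0.53], 'ft_torque': [-0.02, 0.05, 0.038], 'grasp_force': 0.0, 'width': 85.276}
{'fx': 456.594, 'fy': 456.594, 'cx': 256.851, 'cy': 190.315, 'view': [[0.881, -0.472, -0.001, -472.537], [0.286, 0.533, 0.796, -195.567], [-0.376, -0.702, 0.605, -1189.67], [0.0, 0.0, 0.0, 1.0]]} dict_keys(['pixels', 'fx', 'fy', 'cx', 'cy', 'view'])
{'fx': 350.519, 'fy': 350.519, 'cx': 252.6, 'cy': 189.197, 'view': [[-0.025, -1.0, -0.005, -49.832], [0.994, -0.025, 0.103, -535.532], [-0.103, -0.002, 0.995, -887.196], [0.0, 0.0, 0.0, 1.0]]} dict_keys(['pixels', 'fx', 'fy', 'cx', 'cy', 'view'])
```

View pics/top0.png

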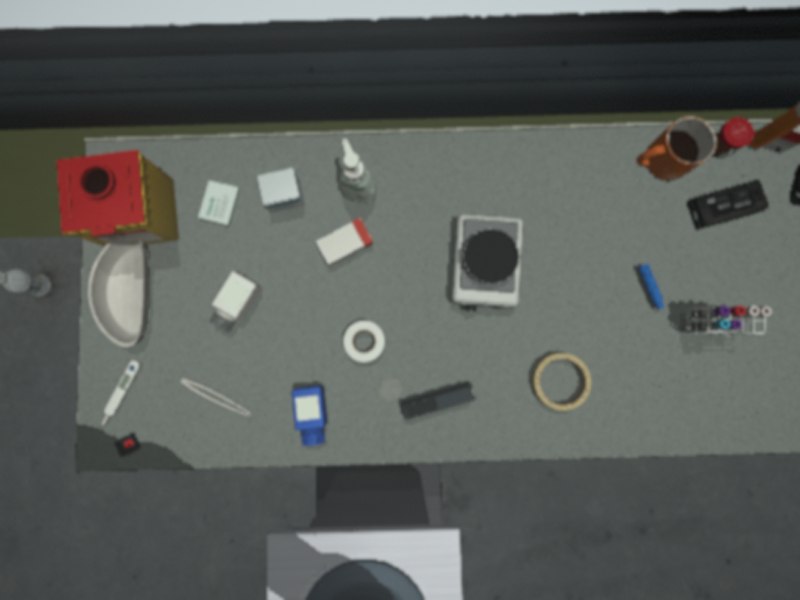

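View pics/side0.png

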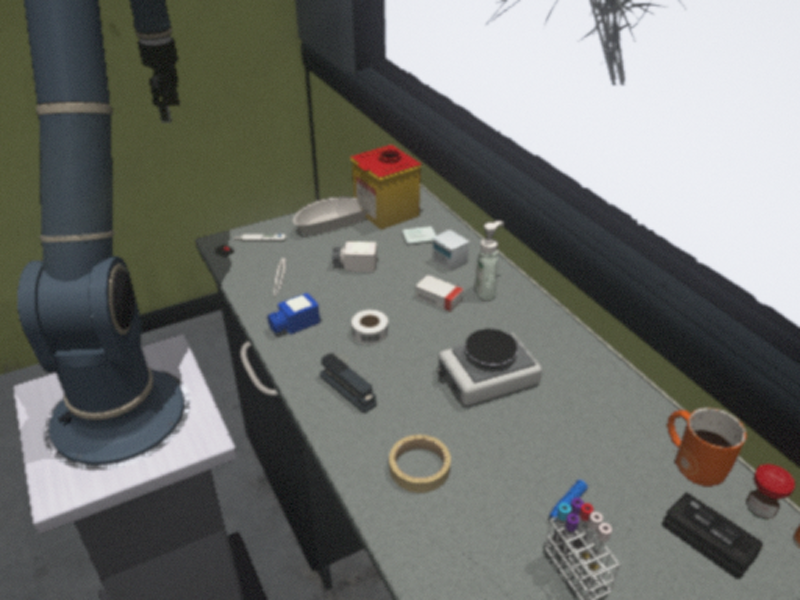

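The top view (800x600) shows the lying bottle: body at about (236,293), cap at (222,318). The mixer platform is at (491,256). The label roll (364,341), tape roll (562,382), plaster carton (344,242) and blue look-alike (310,413) all stay out of the way. Next I'll enlarge the bottle and mixer.

```bash
cat > h.py <<'E'
import numpy as np,pickle,cv2
from scipy.spatial.transform import Rotation
def ray(c,u,v):
    V=np.array(c["view"]);R=V[:3,:3];t=V[:3,3]
    d=R.T@np.array([(u-c["cx"])/c["fx"],-(v-c["cy"])/c["fy"],-1]);return -R.T@t,d
def onz(c,u,v,z):
    o,d=ray(c,u,v);return o+d*(z-o[2])/d[2]
def proj(c,p):
    V=np.array(c["view"]);q=V[:3,:3]@np.array(p)+V[:3,3]
    return c["cx"]+c["fx"]*q[0]/-q[2],c["cy"]+c["fy"]*q[1]/q[2]
def crop(c,u0,v0,w,h,k):
    return cv2.resize(c["pixels"][v0:v0+h,u0:u0+w,::-1],(w*k,h*k),interpolation=cv2.INTER_CUBIC)
E
python3 - <<'E'
from h import *
t=pickle.load(open("top.pkl","rb"));s=pickle.load(open("side.pkl","rb"))
a=np.vstack([np.hstack([crop(t,125,165,50,50,8),crop(s,205,145,50,50,8)]),np.hstack([crop(t,280,130,60,37,8)[:,:400],crop(s,275,200,80,59,5)])[:295]]) if 0 else np.vstack([np.hstack([crop(t,125,165,50,37,8),crop(s,205,145,50,37,8)]),np.hstack([crop(t,280,133,66,50,6),crop(s,275,200,66,50,6)]).copy()[:,:800] if 0 else cv2.resize(np.hstack([crop(t,280,130,70,70,4),crop(s,275,203,70,70,4)]),(800,300)) if 0 else np.hstack([crop(t,280,130,80,60,5)[:300],crop(s,275,203,80,60,5)])])
cv2.imwrite("pics/c1.png",a);print(a.shape)
E
```

```text
(596, 800, 3)
```

View pics/c1.png

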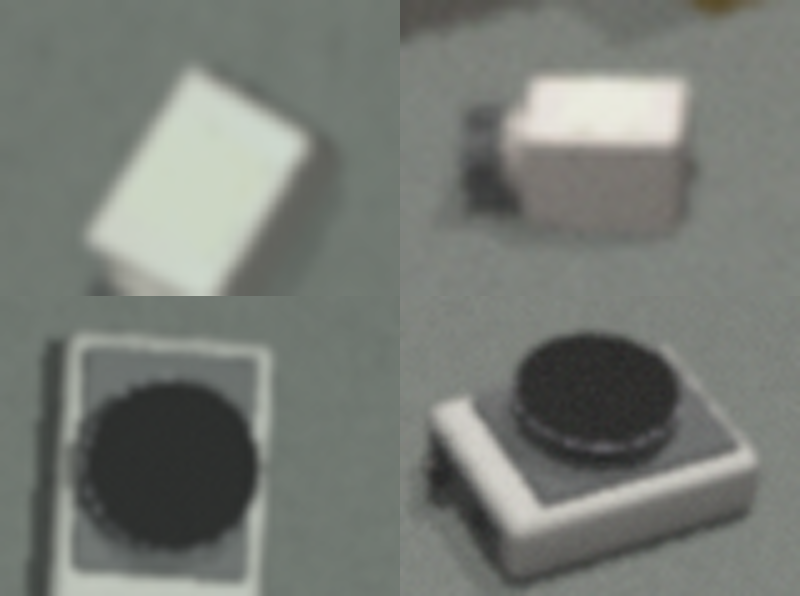

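The crop shows the bottle's top face with base-end corners at (190,66) and (310,142), and cap-end corners at (90,238) and about (210,300). The platform centre is near (174,464) in the top view and (597,388) in the side view.

```bash
python3 - <<'E'
from h import *
t=pickle.load(open("top.pkl","rb"));s=pickle.load(open("side.pkl","rb"))
f=lambda u0,v0,k,x,y:(u0+(x+.5)/k-.5,v0+(y+.5)/k-.5)
P=[onz(t,*f(125,165,8,*p),48)[:2] for p in((190,66),(310,142),(90,238),(210,305))]
for p in P:print(p.round(1))
Q=[onz(s,*f(205,145,8,*p),48)[:2] for p in((130,75),(286,75),(286,140),(126,140))] # side: faces
print("side top face",np.round(Q,1))
A,B,C,D=P
ax=(C+D-A-B);print("axis",np.degrees(np.arctan2(ax[1],ax[0])),np.linalg.norm(ax)/2,"AB",np.linalg.norm(A-B),"dir AB perp",np.degrees(np.arctan2(*(B-A)[::-1])),"mean",sum(P)/4)
m1=onz(t,*f(280,130,5,174,168),78);m2=onz(s,*f(275,203,5,197,92),78);print("plat",m1,m2)
# housing top-face edges z=52 in top
print([onz(t,*f(280,130,5,*p),52).round(1)[:2] for p in((75,40),(270,52))])
E
```

```text
[581.1 203.1]
[555.5 164.5]
[526.5 234.7]
[504.1 196.3]
side top face [[528.  240.1]
 [585.5 209.2]
 [563.6 165.4]
 [506.2 196.3]]
axis 149.1259822289031 61.765071573939615 AB 46.26711923179399 dir AB perp -123.54199123571135 mean [541.81011625 199.64914093]
plat [ 589.7765847  -218.46679321   78.        ] [ 590.52084515 -219.31719806   78.        ]
[array([ 662.4, -175. ]), array([ 653.5, -275.1])]
```

Emit:
servo_tool --moves '[[[0.54,-0.96,0,-0.2],[0.54,-0.96,0,-0.2],[0.54,-0.96,0,-0.2],[0.54,-0.96,0,-0.2],[0.54,-0.96,0,-0.2]]]' --grip 1

```text
time_s: 0.52
tcp_pos: [339.1, 514.7, 230.7]
ee_rot: [[-0.866, 0.5, -0.001], [0.5, 0.866, -0.001], [0.0, -0.001, -1.0]]
force: [-0.0, 0.9, 0.4]
width: 85.6
grasp_force: 0.0
```

Emit:
servo_tool --moves '[[[0.54,-0.96,0,0],[0.54,-0.96,0,0],[0.54,-0.96,0,0],[0.54,-0.96,0,0],[0.54,-0.96,0,0]]]'

```text
time_s: 0.93
tcp_pos: [393.1, 418.7, 230.9]
ee_rot: [[-0.866, 0.499, -0.001], [0.499, 0.866, -0.001], [0.0, -0.001, -1.0]]
force: [-0.2, -0.3, -1.3]
width: 85.3
grasp_force: 0.0
```

Emit:
servo_tool --moves '[[[0.54,-0.96,-0.5,0],[0.54,-0.96,-0.5,0],[0.54,-0.96,-0.5,0],[0.54,-0.96,-0.5,0],[0.54,-0.96,-0.5,0]]]'

```text
time_s: 1.35
tcp_pos: [447.1, 322.8, 180.6]
ee_rot: [[-0.866, 0.499, -0.0], [0.499, 0.866, -0.0], [0.0, -0.001, -1.0]]
force: [0.9, 0.7, -0.3]
width: 85.5
grasp_force: 0.0
```

Emit:
servo_tool --moves '[[[0.54,-0.96,-0.8,0],[0.54,-0.96,-0.8,0],[0.54,-0.96,-0.8,0],[0.54,-0.96,-0.8,0],[0,0,0,0]]]'

```text
time_s: 1.77
tcp_pos: [490.4, 240.8, 114.1]
ee_rot: [[-0.863, 0.506, -0.004], [0.506, 0.863, -0.006], [0.001, -0.007, -1.0]]
force: [-0.1, -0.0, -0.5]
width: 85.4
grasp_force: 0.0
```

Emit:
servo_tool --moves '[[[0.25,-0.4,-0.9,0],[0.25,-0.4,-0.9,0],[0,0,-0.7,0],[0,0,-0.5,0],[0,0,0,0]]]'

```text
time_s: 2.18
tcp_pos: [498.5, 230.9, 55.4]
ee_rot: [[-0.867, 0.499, -0.004], [0.499, 0.867, -0.002], [0.003, -0.003, -1.0]]
force: [-0.2, -0.1, -0.2]
width: 85.5
grasp_force: 0.0
```

Emit:
servo_tool --moves '[[[0,0,0,0],[0,0,0,0]]]'

```text
time_s: 2.35
tcp_pos: [500.4, 232.0, 58.1]
ee_rot: [[-0.867, 0.499, 0.001], [0.499, 0.867, 0.001], [-0.0, 0.001, -1.0]]
force: [1.0, 0.5, -0.6]
width: 85.3
grasp_force: 0.0
```

```bash
python3 - <<'E'
from h import *
from plant import capture,status
t=capture("top");s=capture("side");print(status.observe()["tcp_pos"])
a=np.hstack([crop(t,115,160,66,75,6),crop(s,190,110,66,75,6)]);cv2.imwrite("pics/c2.png",a)
E
```

```text
[500.62367895 231.89554117  58.33702329]
```

View pics/c2.png

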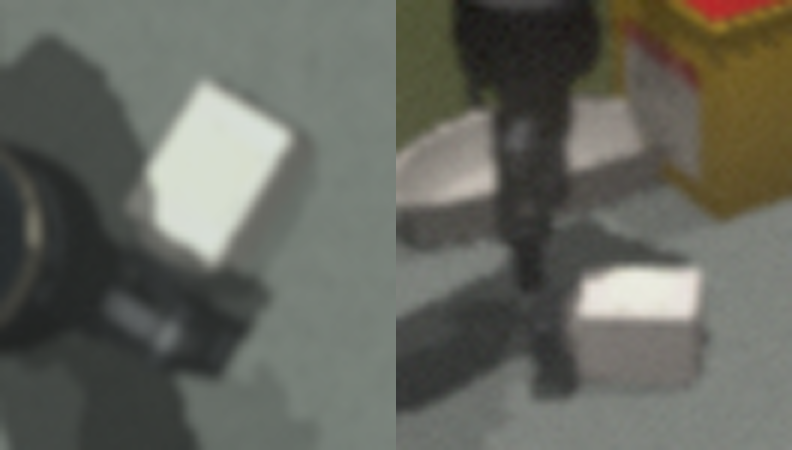

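The tool sits over the cap and is lined up with the bottle's axis. Now I'll descend and grip.

Emit:
servo_tool --moves '[[[-0.1,-0.2,-0.8,0],[0,0,-0.8,0],[0,0,-0.6,0],[0,0,-0.25,0],[0,0,0,0]]]'

```text
time_s: 2.87
tcp_pos: [497.5, 227.1, 7.5]
ee_rot: [[-0.866, 0.499, -0.002], [0.499, 0.866, -0.001], [0.001, -0.001, -1.0]]
force: [0.3, -0.8, -0.1]
width: 85.5
grasp_force: 0.0
```

Emit:
servo_tool --moves '[[[0,0,0,0],[0,0,0,0]]]'

```text
time_s: 3.03
tcp_pos: [498.7, 227.5, 9.1]
ee_rot: [[-0.866, 0.499, 0.001], [0.499, 0.866, 0.001], [-0.001, 0.001, -1.0]]
force: [0.6, 0.6, -0.0]
width: 85.5
grasp_force: 0.0
```

Emit:
servo_tool --moves '[[[0,0,0,0],[0,0,0,0],[0,0,0,0],[0,0,0,0],[0,0,0,0]]]' --grip 0.38

```text
time_s: 3.45
tcp_pos: [498.2, 227.3, 8.9]
ee_rot: [[-0.866, 0.5, 0.0], [0.5, 0.866, 0.0], [0.0, 0.0, -1.0]]
force: [-1.1, -0.3, 4.8]
width: 35.1
grasp_force: 59.1
```

Emit:
servo_tool --moves '[[[0,0,0,0],[0,0,0,0],[0,0,0,0],[0,0,0,0],[0,0,0,0]]]'

```text
time_s: 3.87
tcp_pos: [498.2, 227.4, 8.9]
ee_rot: [[-0.866, 0.499, 0.0], [0.499, 0.866, 0.0], [-0.0, 0.001, -1.0]]
force: [-0.9, -1.2, 5.3]
width: 35.1
grasp_force: 59.2
```

Emit:
servo_tool --moves '[[[0,0,0.4,0],[0,0,0.8,0],[0,0,0.8,0],[0,0,0.8,0],[0,0,0.4,0]]]'

```text
time_s: 4.28
tcp_pos: [498.8, 227.4, 74.1]
ee_rot: [[-0.866, 0.5, 0.002], [0.5, 0.866, 0.001], [-0.001, 0.002, -1.0]]
force: [-0.4, -0.2, -1.1]
width: 35.0
grasp_force: 60.0
```

Emit:
servo_tool --moves '[[[0,0,0.8,0],[0,0,0.8,0],[0,0,0.8,0],[0,0,0.4,0],[0,0,0,0]]]'

```text
time_s: 4.7
tcp_pos: [499.0, 227.6, 129.9]
ee_rot: [[-0.866, 0.5, 0.003], [0.5, 0.866, 0.002], [-0.002, 0.003, -1.0]]
force: [1.6, 0.1, -1.2]
width: 34.8
grasp_force: 60.0
```

```bash
python3 - <<'E'
from h import *
from plant import capture,status
t=capture("top");s=capture("side");o=status.observe();print(o["tcp_pos"],o["force"])
a=np.hstack([crop(t,115,160,66,75,6),crop(s,190,90,66,75,6)]);cv2.imwrite("pics/c3.png",a)
E
```

```text
[497.67773812 226.94859223 127.83834956] [ 6.04129812e-02  7.84768313e-04 -2.05100317e+00]
```

View pics/c3.png

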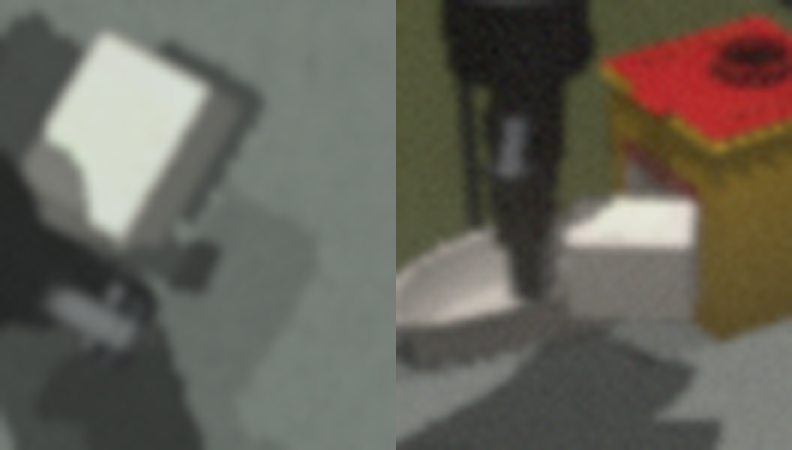

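Emit:
servo_tool --moves '[[[0.35,-0.99,0,-0.87],[0.35,-0.99,0,-0.87],[0.35,-0.99,0,-0.87],[0.35,-0.99,0,-0.87],[0.35,-0.99,0,-0.87]]]' --grip 0.4

```text
time_s: 5.22
tcp_pos: [532.4, 127.0, 126.8]
ee_rot: [[-0.617, 0.787, -0.003], [0.787, 0.617, -0.001], [0.001, -0.003, -1.0]]
force: [0.6, 0.2, -1.5]
width: 35.3
grasp_force: 60.0
```

Emit:
servo_tool --moves '[[[0.35,-0.99,0,-0.87],[0.35,-0.99,0,-0.87],[0.35,-0.99,0,-0.87],[0.35,-0.99,0,-0.87],[0.35,-0.99,0,-0.87]]]'

```text
time_s: 5.63
tcp_pos: [567.3, 28.1, 126.7]
ee_rot: [[-0.281, 0.96, -0.003], [0.96, 0.281, -0.001], [0.0, -0.003, -1.0]]
force: [-0.6, -0.5, -2.6]
width: 35.2
grasp_force: 59.9
```

Emit:
servo_tool --moves '[[[0.35,-0.99,0,-0.87],[0.35,-0.99,0,-0.87],[0.35,-0.99,0,-0.87],[0.35,-0.99,0,-0.87],[0.35,-0.9,0,-0.87]]]'

```text
time_s: 6.05
tcp_pos: [602.3, -69.3, 126.7]
ee_rot: [[0.095, 0.995, -0.003], [0.995, -0.095, -0.0], [-0.001, -0.003, -1.0]]
force: [-0.7, -0.2, -1.6]
width: 35.2
grasp_force: 59.9
```

Emit:
servo_tool --moves '[[[0,0,0,0],[0,0,0,0],[0,0,0,0]]]'

```text
time_s: 6.3
tcp_pos: [602.2, -67.0, 127.0]
ee_rot: [[0.09, 0.996, -0.002], [0.996, -0.09, 0.001], [0.001, -0.003, -1.0]]
force: [-0.4, 0.8, -1.1]
width: 35.1
grasp_force: 60.0
```

Emit:
servo_tool --moves '[[[0,0,-0.9,0],[0,0,-0.9,0],[0,0,-0.9,0],[0,0,-0.7,0],[0,0,-0.3,0]]]'

```text
time_s: 6.72
tcp_pos: [601.2, -65.9, 51.8]
ee_rot: [[0.088, 0.996, -0.005], [0.996, -0.088, 0.001], [0.001, -0.005, -1.0]]
force: [-0.9, 1.2, -1.4]
width: 35.1
grasp_force: 60.0
```

Emit:
servo_tool --moves '[[[0,0,0,0],[0,0,0,0]]]'

```text
time_s: 6.88
tcp_pos: [603.1, -67.3, 54.4]
ee_rot: [[0.09, 0.996, -0.0], [0.996, -0.09, 0.0], [0.0, -0.0, -1.0]]
force: [0.1, 0.5, -1.8]
width: 34.9
grasp_force: 60.0
```

```bash
python3 - <<'E'
from h import *
from plant import capture,status
t=capture("top");s=capture("side");o=status.observe();print(o["tcp_pos"],o["force"])
a=np.hstack([crop(t,240,115,80,90,5),crop(s,255,160,80,90,5)]);cv2.imwrite("pics/c4.png",a)
E
```

```text
[603.87786702 -67.78063106  55.30630105] [ 0.30627776  0.43347046 -2.37118986]
```

View pics/c4.png

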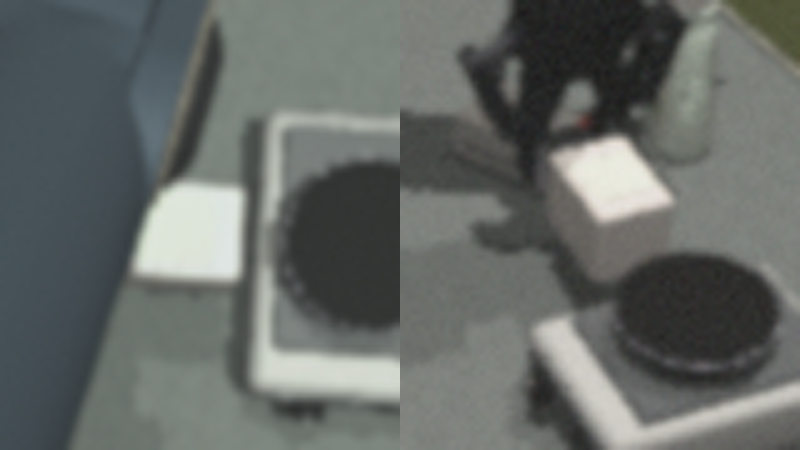

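Bottle is level and square to the mixer's side wall, about 13 mm away, lower edge just below the housing top. I'll use that edge to tip it in the grip.

Emit:
servo_tool --moves '[[[0,-0.3,-0.1,0],[0,-0.2,0,0],[0,-0.1,0,0],[0,0,0,0]]]'

```text
time_s: 7.32
tcp_pos: [603.5, -79.3, 52.8]
ee_rot: [[0.091, 0.996, 0.001], [0.996, -0.091, 0.002], [0.002, 0.001, -1.0]]
force: [-0.4, 3.4, -1.6]
width: 35.1
grasp_force: 60.4
```

Emit:
servo_tool --moves '[[[-0.01,-0.1,0,0],[-0.01,-0.1,0,0],[0,0,0,0]]]'

```text
time_s: 7.57
tcp_pos: [603.4, -79.3, 52.7]
ee_rot: [[0.089, 0.996, 0.0], [0.996, -0.089, 0.006], [0.006, -0.0, -1.0]]
force: [-0.1, 10.5, 2.1]
width: 35.1
grasp_force: 60.6
```

Emit:
servo_tool --moves '[[[0,-0.2,0,0],[0,-0.2,0,0],[0,0,0,0]]]'

```text
time_s: 7.82
tcp_pos: [603.4, -79.4, 52.7]
ee_rot: [[0.086, 0.996, -0.002], [0.996, -0.086, 0.016], [0.016, -0.004, -1.0]]
force: [-1.8, 23.7, 6.2]
width: 35.5
grasp_force: 61.2
```

Emit:
servo_tool --moves '[[[0,-0.05,0.2,0],[0,-0.1,0.25,0],[0,-0.1,0.25,0],[0,0,0,0]]]'

```text
time_s: 8.15
tcp_pos: [603.0, -87.5, 67.0]
ee_rot: [[0.087, 0.996, -0.002], [0.996, -0.087, 0.013], [0.012, -0.003, -1.0]]
force: [-0.4, 18.8, 2.4]
width: 34.9
grasp_force: 61.3
```

```bash
python3 - <<'E'
from h import *
from plant import capture,status
t=capture("top");s=capture("side");o=status.observe();print(o["tcp_pos"],o["force"],o["ft_torque"])
a=np.hstack([crop(t,240,130,80,70,5),crop(s,255,160,80,70,5)]);cv2.imwrite("pics/c5.png",a)
E
```

```text
[602.92837407 -87.22652381  66.46791374] [-1.28403016 17.6025639   2.35911726] [ 3.98956494  0.20205151 -0.20171476]
```

View pics/c5.png

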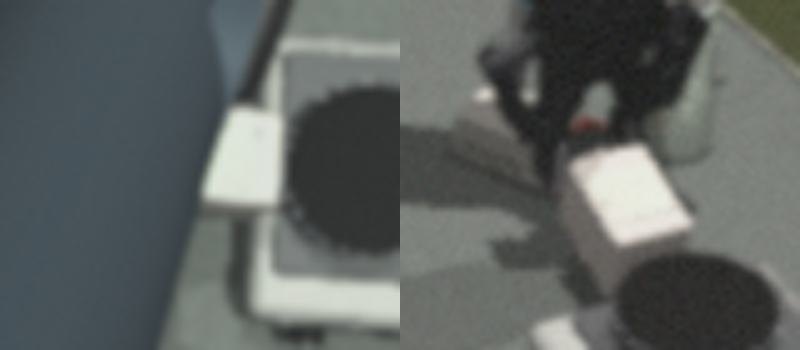

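The bottle is tipping (roughly 15°), but its base is close to the platform rim. I'll back off and continue near the wall's front end, where the round platform leaves more room.

Emit:
servo_tool --moves '[[[0,0.9,0,0],[0,0.9,0.2,0],[-0.9,0.1,0.2,0],[-1,0,0,0],[-1,0,0,0]]]'

```text
time_s: 8.67
tcp_pos: [544.3, -59.6, 74.6]
ee_rot: [[0.09, 0.996, 0.001], [0.996, -0.09, -0.001], [-0.001, 0.001, -1.0]]
force: [-0.5, -0.2, -1.7]
width: 35.3
grasp_force: 60.9
```

Emit:
servo_tool --moves '[[[0,0,0,0],[0,0,0,0],[0,0,0,0]]]'

```text
time_s: 8.92
tcp_pos: [545.6, -59.7, 74.7]
ee_rot: [[0.091, 0.996, 0.002], [0.996, -0.091, -0.001], [-0.001, 0.002, -1.0]]
force: [-0.6, -0.1, -1.0]
width: 35.3
grasp_force: 60.9
```

```bash
cat >> h.py <<'E'
def tilt(verbose=True):
    from plant import capture,status
    t=capture("side");o=status.observe();tcp=np.array(o["tcp_pos"])
    R=np.array(o["ee_rot"]);a=R[:,0].copy();a[2]=0;a/=np.linalg.norm(a);b=np.array([-a[1],a[0],0]);z=np.array([0,0,1.])
    G0=tcp+15*z
    px=t["pixels"].astype(int);m=((px.min(2)>112)|((px[:,:,0]-px[:,:,1]>8)&(px.min(2)>85))).astype(np.uint8)
    best=[]
    for th in range(-10,106,2):
        c,s=np.cos(np.radians(th)),np.sin(np.radians(th))
        ax=c*a+s*z; d=-s*a+c*z     # ax points base->cap
        for L in(79,83,87):
            base=G0-L*ax
            pts=np.array([proj(t,base+h*ax+i*24*b+j*24*d) for h in(0,66) for i in(-1,1) for j in(-1,1)],np.float32)
            M=np.zeros(m.shape,np.uint8);cv2.fillConvexPoly(M,cv2.convexHull(np.round(pts).astype(np.int32)),1)
            D=cv2.dilate(M,np.ones((9,9)))-M
            best.append((m[M>0].mean()-m[D>0].mean(),th,L))
    best.sort(reverse=True);print("tilt",best[:4],tcp.round(1),np.round(o["force"],1))
    return t,m
E
python3 - <<'E'
from h import *
t,m=tilt()
c=crop(t,240,130,66,75,6);mm=cv2.resize(m[130:205,240:306]*255,None,fx=6,fy=6)
cv2.imwrite("pics/c6.png",np.hstack([c,cv2.cvtColor(mm,8)]))
E
```

```text
tilt [(np.float64(0.3398678730432285), -10, 79), (np.float64(0.3356805315117204), -8, 79), (np.float64(0.3340728715728715), -8, 83), (np.float64(0.3244021973287376), -6, 83)] [545.9 -59.5  74.7] [-0.5 -0.7 -1.4]
```

View pics/c6.png

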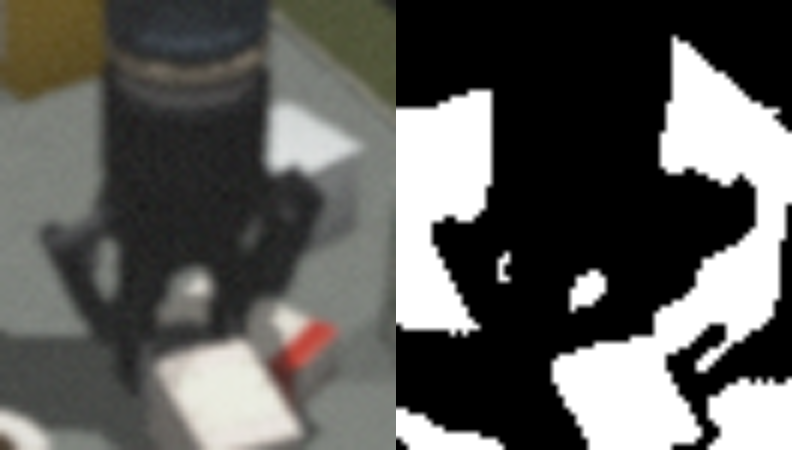

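The crop cut the bottle off, and my mask caught the worktop. I'll segment by the bottle's warm hue instead.

```bash
sed -i 's/^    px=t\["pixels"\].*/    px=cv2.GaussianBlur(t["pixels"],(3,3),0).astype(int);rg=px[:,:,0]-px[:,:,1];m=((rg>3)\&(rg<45)\&(px.min(2)>75)).astype(np.uint8)/' h.py
python3 - <<'E'
from h import *
t,m=tilt()
u,v=282,205
print(cv2.GaussianBlur(t["pixels"],(3,3),0)[v-12:v+30:6,u-36:u+36:8].tolist())
for r in m[v-20:v+36:2,u-40:u+40:2]:print("".join(" #"[x] for x in r))
E
```

```text
tilt [(np.float64(0.4101590550050266), -6, 83), (np.float64(0.40895753307725136), -10, 87), (np.float64(0.4051625216617489), -8, 87), (np.float64(0.4031926406926407), -8, 83)] [545.8 -59.4  74.6] [ 0.4  0.4 -1.9]
[[[71, 73, 70], [72, 74, 71], [49, 48, 49], [226, 224, 214], [233, 235, 224], [111, 86, 82], [103, 102, 97], [115, 118, 113], [108, 112, 106]], [[87, 89, 86], [73, 75, 73], [72, 74, 71], [153, 147, 141], [232, 232, 221], [227, 223, 216], [126, 130, 125], [125, 129, 124], [127, 130, 125]], [[196, 195, 187], [125, 130, 124], [73, 75, 73], [102, 99, 95], [169, 163, 157], [104, 102, 98], [126, 130, 125], [127, 131, 126], [126, 130, 125]], [[101, 100, 97], [80, 82, 78], [75, 78, 75], [84, 83, 80], [98, 94, 91], [99, 97, 93], [126, 130, 124], [119, 122, 116], [64, 65, 62]], [[105, 107, 102], [107, 111, 106], [109, 112, 108], [58, 59, 57], [75, 76, 73], [109, 112, 107], [127, 131, 125], [47, 46, 45], [45, 45, 44]], [[109, 112, 107], [109, 112, 107], [108, 112, 107], [85, 87, 84], [72, 74, 72], [136, 136, 131], [113, 113, 113], [49, 47, 46], [44, 44, 43]], [[107, 111, 106], [124, 127, 122], [110, 113, 108], [107, 111, 106], [100, 102, 98], [199, 197, 191], [104, 106, 104], [65, 65, 66], [46, 47, 45]]]
                      ##   #            
               # ###  #    #            
             #########   ##             
            ####     #  ##              
            ##       ## #               
            ##        # #               
            ###       ##                
            # ##      ##                
              ##  ######                
#            # #########                
##           # ######                   
##              ##                      
##              # #  #                  
                 ## ##                  
                 #
```

```bash
sed -i 's/m=((rg>3).*astype/m=(((rg>-1)\&(rg<45)\&(px.min(2)>70))|(px.min(2)>170)).astype/' h.py
python3 - <<'E'
from h import *
t,m=tilt()
u,v=282,205
for r in m[v-24:v+26:2,u-40:u+30:1]:print("".join(" #"[x] for x in r))
E
```

```text
tilt [(np.float64(0.7930042497548219), 4, 79), (np.float64(0.7856977666182107), 8, 79), (np.float64(0.7831891617529536), 6, 79), (np.float64(0.7700347474214335), 4, 83)] [545.7 -59.3  74.5] [-0.3  0.4 -1.8]
                        #########       ######  ####                  
                         #######       ########### #####              
                                    ###########       ##              
                           ###################       ##               
                       #####################       ####               
                      ######################    ######                
                      #######################  ######                 
                     ##############################                   
                     #############################                    
###                   ###########################                     
####                  ###########################                     
######                 #########################                      
######                  #################
[... 164 characters left out ...]
       
#####                       ###################                       
#####                        ###############                          
#####                         ##########                              
 ###                           ###                                    
                                                                      
                                                       ##             
                                              #######  ##             
                                       ##########   #   #             
                                       ############ ### #             
                                       ##############
```

Emit:
servo_tool --moves '[[[0,-0.4,-0.2,0],[0,-0.4,-0.2,0],[0,-0.1,0,0],[0,0,0,0]]]'

```text
time_s: 9.4
tcp_pos: [544.3, -78.8, 65.9]
ee_rot: [[0.093, 0.996, -0.001], [0.996, -0.093, -0.001], [-0.001, -0.001, -1.0]]
force: [0.2, -1.1, -1.2]
width: 35.5
grasp_force: 60.8
```

Emit:
servo_tool --moves '[[[0,-0.2,0,0],[0,-0.2,0,0],[0,-0.1,0,0],[0,0,0,0]]]'

```text
time_s: 9.73
tcp_pos: [544.8, -87.8, 66.5]
ee_rot: [[0.092, 0.996, 0.0], [0.996, -0.092, -0.0], [-0.0, 0.0, -1.0]]
force: [1.0, 0.5, -1.3]
width: 34.8
grasp_force: 60.9
```

```bash
cat >> h.py <<'E'
def tilt2(show=False):
    from plant import capture,status
    t=capture("side");o=status.observe();tcp=np.array(o["tcp_pos"])
    R=np.array(o["ee_rot"]);a=R[:,0].copy();a[2]=0;a/=np.linalg.norm(a);b=np.array([-a[1],a[0],0]);z=np.array([0,0,1.])
    px=cv2.GaussianBlur(t["pixels"],(3,3),0).astype(int);rg=px[:,:,0]-px[:,:,1]
    m=(((rg>-1)&(rg<45)&(px.min(2)>70))|(px.min(2)>170));top=px.min(2)>175;ign=px.max(2)<62
    k=4;best=[]
    for th in range(-10,101,3):
        c,s=np.cos(np.radians(th)),np.sin(np.radians(th));ax=c*a+s*z;d=-s*a+c*z
        for L in(78,82,86):
          for g in(10,15,20):
            base=tcp+g*z-L*ax
            P=lambda h,i,j:proj(t,base+h*ax+i*24*b+j*24*d)
            H=np.array([P(h,i,j) for h in(0,66) for i in(-1,1) for j in(-1,1)],np.float32)
            M=np.zeros(m.shape,np.uint8);cv2.fillConvexPoly(M,cv2.convexHull(np.round(H).astype(np.int32)),1)
            D=(cv2.dilate(M,np.ones((7,7)))-M>0)&~ign
            T=np.zeros(m.shape,np.uint8)
            if th<70:cv2.fillConvexPoly(T,np.round([P(0,-1,1),P(0,1,1),P(66,1,1),P(66,-1,1)]).astype(np.int32),1)
            I=(M>0)&~ign;lit=I&(T>0);dk=I&(T==0)
            sc=((~m)&I).sum()+(m&D).sum()+(0.7*((~top)&lit).sum()+0.7*(top&dk).sum() if th<60 else 0)
            best.append((round(float(sc)),th,L,g))
    best.sort();print("tilt",best[:6],tcp.round(1),np.round(o["force"],1))
    if show:
        u,v=map(int,proj(t,tcp-20*z-40*a))
        for r in range(v-24,v+26,2):print("".join("." if ign[r,q] else "T" if top[r,q] else "#" if m[r,q] else " " for q in range(u-38,u+38)))
E
python3 - <<'E'
from h import *
tilt2(True)
E
```

```text
tilt [(174, 5, 78, 15), (174, 8, 78, 15), (180, 5, 78, 10), (181, 2, 78, 10), (185, 11, 78, 20), (186, 2, 82, 10)] [544.8 -87.4  66.5] [ 1.4 -0.8 -1.3]
                 ...............     ........    ######                     
                  ....................... ##    ######                      
                    ........  .. #########TT### ####                        
            #         ..... #######TTTTTTTTTTT#####                         
T## #                 ..... ####TTTTTTTTTTTTTTT###                          
TTTTT#                 .... ####TTTTTTTTTTTTTTTT###                         
##TTTT##                 . ######TTTTTTTTTTTTTTTTT##                        
###TTTT#                    ######TTTTTTTTTTTTTTTTT##                       
##TTTT#                     #######TTTTTTTTTTTTTTTTT###                     
TTTTT##                     ########TTTTTTTTTTTTTTTTT##                     
TT####                      #########TTTTTTTTTTTTT####                      
######                       ##########TTT############         .............
 #####                  
[... 275 characters left out ...]
........
                                .. #######################..................
                                 ...  #############  #  ## .................
                                  ....  ####TTTTT###         ...............
                                    ..  ####TTTTTT##       .    ............
                                     ..   ####TTTTTT#       ...       ......
                                        .. ####TTTTTT###       .....    ####
                                       # ..  ###TTTTTT###      #  ..........
                                         ....  ###TTTTTT###      ##         
                                        ......  ###TTTTTT##               #
```

Emit:
servo_tool --moves '[[[0,0.6,0,0],[0,0.6,0,0],[0,0,-0.5,0],[0,-0.3,0,0],[0,-0.2,0,0]]]'

```text
time_s: 10.2
tcp_pos: [544.0, -72.9, 55.5]
ee_rot: [[0.089, 0.996, -0.002], [0.996, -0.089, -0.0], [-0.0, -0.002, -1.0]]
force: [0.3, -1.0, -0.6]
width: 35.2
grasp_force: 60.9
```

Emit:
servo_tool --moves '[[[0,-0.2,0,0],[0,-0.2,0,0],[0,-0.1,0,0],[0,0,0,0]]]'

```text
time_s: 10.53
tcp_pos: [544.4, -78.7, 56.5]
ee_rot: [[0.09, 0.996, -0.002], [0.996, -0.09, 0.007], [0.007, -0.003, -1.0]]
force: [-1.8, 11.0, 2.6]
width: 35.0
grasp_force: 61.3
```

Emit:
servo_tool --moves '[[[0,-0.3,0,0],[0,-0.05,0.2,0],[0,-0.1,0.25,0],[0,-0.1,0.25,0],[0,0,0,0]]]'

```text
time_s: 10.95
tcp_pos: [544.8, -88.4, 71.0]
ee_rot: [[0.09, 0.996, -0.001], [0.996, -0.09, 0.009], [0.009, -0.002, -1.0]]
force: [-0.2, 14.5, 1.0]
width: 34.9
grasp_force: 63.6
```

```bash
python3 -c "
from h import *
tilt2(True)"
```

```text
tilt [(170, 20, 78, 20), (177, 14, 78, 15), (178, 17, 78, 20), (179, 17, 78, 15), (180, 23, 78, 20), (185, 11, 78, 10)] [544.8 -88.2  70.7] [ 0.1 13.6  1.6]
                 ...........................     ######                     
                  .........................     #######                     
                    .......  ..  ############  #####                        
                     ..... #########TTTTTTTT#######                         
                      .... ####TTTTTTTTTTTTTTT###                           
TT##                   ... ####TTTTTTTTTTTTTTTT##                           
TTTT###                   #####TTTTTTTTTTTTTTTTT                            
#TTTTT#                   ######TTTTTTTTTTTTTTTTT#                          
#TTTTT#                   #######TTTTTTTTTTTTTTTTT##                        
TTTTT#                    ########TTTTTTTTTTTTTTTTT#                        
TTT###                     ########TTTTTTTTTTTTTTTTT#                       
#####                       ########TTTTTTTTTTTTTTTT#           ............
######             
[... 277 characters left out ...]
...........
                              .. #################   ####...................
                                . #################### #  ..................
                                 ..   ####TTTTT##       # ..................
                                  ...  ###TTTTTTT#           ...............
                                   ..   ####TTTTTT##       .    ............
                                          ###TTTTTT###      .....  #    ### 
                                       ...####TTTTTTT###       .........    
                                      # ...#####TTTTTT###       #   ........
                                       .....   ##TTTTTTT##             #
```

Emit:
servo_tool --moves '[[[0,-0.25,0.05,0],[0,-0.1,0.2,0],[0,-0.1,0.2,0],[0,-0.1,0.2,0],[0,0,0,0]]]'

```text
time_s: 11.42
tcp_pos: [544.4, -96.5, 83.6]
ee_rot: [[0.089, 0.996, -0.003], [0.996, -0.089, 0.013], [0.013, -0.004, -1.0]]
force: [-1.0, 18.1, 3.6]
width: 35.4
grasp_force: 76.1
```

```bash
python3 -c "
from h import *
tilt2()"
```

```text
tilt [(189, 29, 78, 20), (197, 32, 78, 20), (202, 23, 78, 15), (202, 26, 78, 15), (207, 26, 82, 20), (208, 29, 82, 20)] [544.4 -96.4  83.4] [-1.5 18.9  2.7]
```

Emit:
servo_tool --moves '[[[0,-0.15,0.15,0],[0,-0.15,0.18,0],[0,-0.15,0.18,0],[0,-0.15,0.15,0],[0,0,0,0]]]'

```text
time_s: 11.88
tcp_pos: [544.2, -109.8, 97.3]
ee_rot: [[0.09, 0.996, -0.003], [0.996, -0.09, 0.012], [0.012, -0.004, -1.0]]
force: [-2.9, 15.8, 7.9]
width: 35.1
grasp_force: 76.3
```

```bash
python3 -c "
from h import *
tilt2()"
```

```text
tilt [(182, 62, 78, 20), (186, 65, 78, 20), (191, 68, 78, 20), (214, 71, 78, 20), (215, 74, 78, 20), (217, 65, 78, 15)] [ 544.2 -109.6   97.2] [-2.6 15.   8.2]
```

Tilt is about 43°. Next I'll back off, lower, and push the base's leading corner along the wall until the side sits flush.

Emit:
servo_tool --moves '[[[0,0.6,0,0],[0,0.9,0,0],[0,0.75,0,0],[0,0,-0.8,0],[0,0,-0.8,0]]]'

```text
time_s: 12.35
tcp_pos: [545.9, -71.9, 65.1]
ee_rot: [[0.09, 0.996, 0.003], [0.996, -0.09, -0.0], [-0.0, 0.003, -1.0]]
force: [-0.3, -0.2, -1.2]
width: 35.0
grasp_force: 70.0
```

```bash
sed -i 's/if th<60 else 0/if th<75 else 25/' h.py; python3 -c "
from h import *
tilt2(True)"
```

```text
tilt [(179, 32, 78, 20), (186, 29, 78, 20), (190, 35, 78, 20), (204, 29, 82, 20), (212, 29, 78, 15), (212, 38, 78, 20)] [543.1 -72.2  61.8] [ 0.   0.  -3.5]
                   ............    ..........        #####                  
     #                ..........    .........      #######                  
                       .....   ## ########         #####                    
                       ..... ########TTT#######    ###                      
#####       #           ....######TTTTTTTTTTTT##   ##                       
TTTTTT###                   #####TTTTTTTTTTTTTT###                          
####TTTT###                ######TTTTTTTTTTTTTT###                          
   ##TTTTT                 ######TTTTTTTTTTTTTTT###                         
   ##TTTTT#                #######TTTTTTTTTTTTTTT##                         
#####TTT##                  #######TTTTTTTTTTTTTT##                         
###TT#####                  #######TTTTTTTTTTTTTTT##                        
##########                  ########TTTTTTTTTTTTTTT#                 .......
##########         
[... 267 characters left out ...]
     #...............
                                #############  #      ##   ##...............
                                #####       ######## #### ### ..............
                                   ...... ####TTTTT###      # ..............
                                     .... ####TTTTTTT#           ...........
                                            ####TTTTTT###      .     .......
                                              ###TTTTTT####     .....  #    
                                            ..####TTTTTTT##     ## .........
                                          # ... ####TTTTTT##            ....
                                           .....  ###TTTTTTT##
```

Emit:
servo_tool --moves '[[[0,0.2,-0.7,0],[0,0,0,0],[0,-0.2,0,0],[0,-0.3,0,0],[0,0,0,0]]]'

```text
time_s: 12.82
tcp_pos: [545.9, -78.5, 51.5]
ee_rot: [[0.093, 0.996, 0.003], [0.996, -0.093, 0.001], [0.001, 0.003, -1.0]]
force: [1.4, 3.9, 1.5]
width: 35.0
grasp_force: 67.7
```

Emit:
servo_tool --moves '[[[0,-0.2,0,0],[0,-0.2,0,0],[0,0,0,0]]]'

```text
time_s: 13.07
tcp_pos: [545.9, -78.9, 51.6]
ee_rot: [[0.089, 0.996, 0.0], [0.996, -0.089, 0.01], [0.01, -0.001, -1.0]]
force: [-0.0, 18.8, 9.3]
width: 35.0
grasp_force: 69.0
```

Emit:
servo_tool --moves '[[[0,-0.1,0.15,0],[0,-0.1,0.2,0],[0,-0.1,0.2,0],[0,-0.1,0.15,0],[0,0,0,0]]]'

```text
time_s: 13.48
tcp_pos: [545.7, -84.7, 65.0]
ee_rot: [[0.088, 0.996, -0.001], [0.996, -0.087, 0.013], [0.012, -0.002, -1.0]]
force: [1.3, 21.0, 3.4]
width: 35.1
grasp_force: 75.3
```

```bash
python3 -c "
from h import *
tilt2()"
```

```text
tilt [(206, 50, 82, 20), (210, 41, 82, 15), (211, 38, 78, 15), (212, 41, 78, 15), (212, 47, 78, 15), (213, 47, 78, 20)] [545.6 -84.7  64.8] [ 0.7 20.2  2.2]
```

Emit:
servo_tool --moves '[[[0,-0.15,0.18,0],[0,-0.15,0.18,0],[0,-0.15,0.18,0],[0,-0.15,0.18,0],[0,0,0,0]]]'

```text
time_s: 13.95
tcp_pos: [545.4, -95.6, 80.1]
ee_rot: [[0.088, 0.996, -0.002], [0.996, -0.088, 0.015], [0.015, -0.003, -1.0]]
force: [-0.3, 23.1, 10.3]
width: 35.0
grasp_force: 76.3
```

Emit:
servo_tool --moves '[[[0,-0.2,0.13,0],[0,-0.2,0.13,0],[0,-0.2,0.13,0],[0,-0.2,0.13,0],[0,0,0,0]]]'

```text
time_s: 14.37
tcp_pos: [545.5, -119.4, 90.5]
ee_rot: [[0.091, 0.996, 0.001], [0.996, -0.091, 0.005], [0.005, 0.001, -1.0]]
force: [0.3, 9.1, 2.9]
width: 35.2
grasp_force: 65.8
```

```bash
python3 -c "
from h import *
tilt2(True)"
```

```text
tilt [(134, 80, 82, 15), (135, 80, 86, 15), (135, 80, 86, 20), (146, 77, 86, 20), (147, 80, 82, 20), (148, 77, 82, 10)] [ 545.5 -119.3   90.2] [0.8 8.2 3.1]
                  ............. ... ........ ###                            
                    ........................ ##                             
                     ........................                               
                     .....   ..     ........                                
                      ....                                                  
                       ...  ################                                
                      ###########TTTTTTTTT####                              
#                    #########TTTTTTTTT#######                              
#                     ########################                              
#                      #######################                              
                      #######################                   ..          
                       #######################       .....................  
                   
[... 281 characters left out ...]
.......
                         ###################### ###.........................
                            ########TTTTT## #    ## ........................
                           . #######TTTTTT###         ......................
                             ..   ###TTTTTT###    # .    ...................
                               .  #####TTTTTT####    ....     ............ #
                                  .#####TTTTTT###   #  ........   ####      
                                  .. ####TTTTTT###      #  .................
                                # ....  ###TTTTTT##                      #  
                                 ......  ###TTTTTT###                    ###
```

Now near 80°. One more push to bring it flush.

Emit:
servo_tool --moves '[[[0,-0.2,0.03,0],[0,-0.2,0.03,0],[0,-0.2,0,0],[0,-0.2,0,0],[0,0,0,0]]]'

```text
time_s: 14.83
tcp_pos: [544.7, -137.3, 90.9]
ee_rot: [[0.092, 0.996, 0.0], [0.996, -0.092, 0.003], [0.003, -0.0, -1.0]]
force: [0.9, 5.9, 0.6]
width: 35.1
grasp_force: 64.2
```

Emit:
servo_tool --moves '[[[0,-0.15,0,0],[0,-0.15,0,0],[0,0,0,0],[0,0,0,0]]]'

```text
time_s: 15.17
tcp_pos: [544.6, -141.9, 90.6]
ee_rot: [[0.091, 0.996, -0.001], [0.996, -0.091, 0.004], [0.004, -0.001, -1.0]]
force: [0.0, 8.5, 2.1]
width: 35.1
grasp_force: 64.8
```

```bash
python3 -c "
from h import *
from plant import capture
tilt2()
t=capture('top');s=capture('side')
cv2.imwrite('pics/c7.png',np.hstack([crop(t,240,115,66,75,6),crop(s,255,160,66,75,6)]))"
```

```text
tilt [(160, 92, 78, 20), (164, 98, 78, 20), (165, 98, 78, 15), (168, 89, 78, 20), (169, 95, 78, 20), (172, 89, 78, 15)] [ 544.6 -141.8   90.6] [0.8 6.9 2.2]
```

View pics/c7.png

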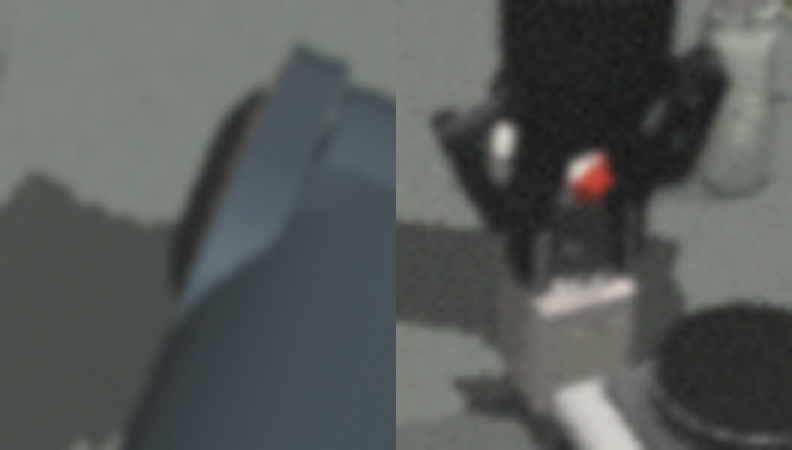

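The bottle is roughly upright but probably tilted slightly past vertical. I'll square it by pressing its base flat on the clear worktop.

Emit:
servo_tool --moves '[[[0,0.6,0,0],[0,0.9,0,0],[0,0.9,0,0],[0,0,-0.4,0],[0,0,-0.4,0]]]'

```text
time_s: 15.73
tcp_pos: [544.7, -95.9, 74.3]
ee_rot: [[0.089, 0.996, 0.001], [0.996, -0.089, -0.001], [-0.001, 0.001, -1.0]]
force: [0.3, -0.6, -2.1]
width: 34.8
grasp_force: 64.5
```

Emit:
servo_tool --moves '[[[0,0,-0.3,0],[0,0,-0.2,0],[0,0,0,0],[0,0,0,0]]]'

```text
time_s: 16.07
tcp_pos: [543.9, -99.1, 66.1]
ee_rot: [[0.094, 0.996, -0.001], [0.996, -0.094, -0.001], [-0.001, -0.001, -1.0]]
force: [-6.1, -1.6, 15.8]
width: 34.9
grasp_force: 66.3
```

Emit:
servo_tool --moves '[[[0,0,-0.2,0],[0,0,0,0],[0,0,0,0]]]'

```text
time_s: 16.32
tcp_pos: [544.0, -99.5, 65.8]
ee_rot: [[0.095, 0.996, -0.001], [0.996, -0.095, 0.001], [0.001, -0.001, -1.0]]
force: [-15.4, 1.2, 45.4]
width: 35.3
grasp_force: 69.0
```

Emit:
servo_tool --moves '[[[0,0,-0.2,0],[0,0,0,0],[0,0,0,0]]]'

```text
time_s: 16.57
tcp_pos: [544.2, -99.5, 65.6]
ee_rot: [[0.095, 0.995, -0.0], [0.995, -0.095, 0.004], [0.003, -0.001, -1.0]]
force: [-24.4, 2.4, 76.1]
width: 35.5
grasp_force: 71.9
```

```bash
python3 -c "
from h import *
tilt2(True)
from plant import status
o=status.observe();print(o['ft_torque'],o['force'])"
```

```text
tilt [(116, 95, 78, 20), (117, 98, 82, 20), (119, 98, 78, 15), (120, 98, 78, 20), (123, 92, 78, 20), (128, 95, 82, 20)] [544.2 -99.5  65.6] [-25.4   2.7  75.1]
                 ............................ ######                        
                   ..........................  ####                         
                     ....... ................                               
###                   .....   ...............                               
TTT###                .....   ............                                  
TTTTT#                  ...  ###############                                
TTTTT#                ### ##############T####                               
TTTT#                 ######################                                
TT###                #######################                                
####                  ######################                   .............
####                   #####################               .................
###                   ######################             ...................
#               
[... 360 characters left out ...]
........
                                      ###TTTTTTT##          ................
                                        ###TTTTTT###     ...   .............
                                         ###TTTTTT###      ......       ##  
                                       ..####TTTTTTT##        .........    .
                                     # ...#####TTTTTT#             .........
                                      .....  ###TTTTTTT##               #   
                                      ......  ###TTTTTTT##             #  ##
                                       ......  ####TTTTTT##    ## #########T
[1.19869586 5.75698875 0.32565089] [-25.44735362   2.74481342  75.13798445]
```

Emit:
servo_tool --moves '[[[0,0,0.9,0],[0,0,1,0],[0,0,1,0],[0,0,1,0],[0,0,0.9,0]]]'

```text
time_s: 17.03
tcp_pos: [544.3, -98.0, 153.2]
ee_rot: [[0.094, 0.996, -0.0], [0.996, -0.094, -0.001], [-0.001, 0.0, -1.0]]
force: [0.4, 0.1, -1.6]
width: 35.5
grasp_force: 64.4
```

Emit:
servo_tool --moves '[[[0.45,-0.95,0.3,0],[0.45,-1,0.3,0],[0.5,-1,0,0],[0.5,-1,0,0],[0.4,-1,0,0]]]'

```text
time_s: 17.45
tcp_pos: [590.6, -197.7, 164.0]
ee_rot: [[0.093, 0.996, -0.0], [0.996, -0.093, -0.001], [-0.001, -0.0, -1.0]]
force: [1.3, -0.2, -1.9]
width: 35.2
grasp_force: 64.4
```

Emit:
servo_tool --moves '[[[0,-0.8,0,0],[0,-0.3,0,0],[0,0,0,0],[0,0,0,0],[0,0,0,0]]]'

```text
time_s: 17.87
tcp_pos: [590.5, -215.8, 164.1]
ee_rot: [[0.09, 0.996, -0.001], [0.996, -0.09, 0.001], [0.001, -0.001, -1.0]]
force: [-0.3, 1.0, -1.2]
width: 35.2
grasp_force: 64.4
```

```bash
python3 -c "
from h import *
tilt2(True)
from plant import capture
s=capture('side')
cv2.imwrite('pics/c8.png',crop(s,265,140,90,90,6))"
```

```text
tilt [(114, 92, 86, 10), (115, 89, 86, 10), (116, 98, 82, 10), (117, 89, 82, 10), (118, 92, 82, 10), (118, 98, 86, 20)] [ 590.7 -215.5  164.3] [-0.4  0.6 -1.1]
TTTTT       ##     .........................                   ##           
TTT        ###       ...... ................                                
#        ###         .....   ..  ..........                                 
#      #####         ..... # .............                            #     
#    ######        ## .... # #############                              #   
#    ####          ###  . ##################                              # 
#    ##            ###################T#####                                
######             ########################                                 
                   ########################                                 
                   ########################                                 
                 ###########################                                
                 ##########################                                 
                
[... 269 characters left out ...]
                      
              ......... ############# .......#                              
              ........... ###  .............. ###                           
          ##  ................................####                          
    # # ##### ................................ ###                          
TTTTT#      ##  ............................. ###   ##                      
TTTTTT##       ............................. ###     ##                     
##TTT####       .    ....................    #                              
############     ......   ............  ##                                  
############        ......   #####  ..  ..               ####
```

View pics/c8.png

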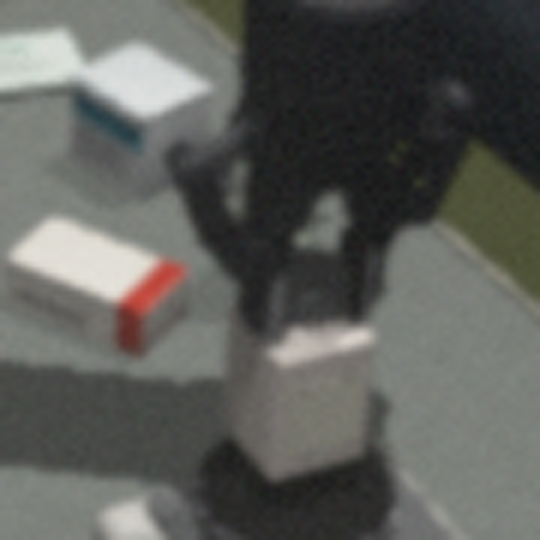

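The bottle is upright above the platform. Now a slow descent, watching depth and force.

Emit:
servo_tool --moves '[[[0,-0.1,-0.4,0],[0,0,-0.35,0],[0,0,-0.15,0],[0,0,0,0],[0,0,0,0]]]'

```text
time_s: 18.38
tcp_pos: [590.5, -218.9, 146.0]
ee_rot: [[0.091, 0.996, -0.001], [0.996, -0.091, 0.0], [0.0, -0.001, -1.0]]
force: [0.1, 0.3, -1.7]
width: 34.8
grasp_force: 64.7
```

Emit:
servo_tool --moves '[[[0,0,-0.05,0],[0,0,-0.05,0],[0,0,-0.05,0],[0,0,0,0],[0,0,0,0]]]'

```text
time_s: 18.8
tcp_pos: [590.9, -219.4, 144.1]
ee_rot: [[0.091, 0.996, 0.001], [0.996, -0.091, -0.0], [-0.0, 0.001, -1.0]]
force: [-1.3, -0.6, 1.1]
width: 35.7
grasp_force: 64.7
```

Emit:
servo_tool --moves '[[[0,0,-0.1,0],[0,0,-0.1,0],[0,0,-0.05,0],[0,0,0,0],[0,0,0,0]]]'

```text
time_s: 19.22
tcp_pos: [590.9, -219.8, 139.4]
ee_rot: [[0.091, 0.996, 0.001], [0.996, -0.091, -0.001], [-0.001, 0.001, -1.0]]
force: [-1.5, -0.5, 6.2]
width: 35.3
grasp_force: 65.0
```

Emit:
servo_tool --moves '[[[0,0,0,0],[0,0,0,0]]]'

```text
time_s: 19.38
tcp_pos: [590.9, -219.8, 139.4]
ee_rot: [[0.091, 0.996, 0.001], [0.996, -0.091, -0.001], [-0.001, 0.001, -1.0]]
force: [-2.0, 0.1, 6.0]
width: 35.2
grasp_force: 65.0
```

Emit:
servo_tool --moves '[[[0,0,-0.06,0],[0,0,-0.06,0],[0,0,0,0],[0,0,0,0],[0,0,0,0]]]'

```text
time_s: 19.8
tcp_pos: [590.9, -220.0, 137.4]
ee_rot: [[0.091, 0.996, 0.001], [0.996, -0.091, -0.001], [-0.001, 0.001, -1.0]]
force: [-3.3, -1.3, 8.5]
width: 35.4
grasp_force: 65.3
```

```bash
python3 - <<'E'
from h import *
from plant import status
tilt2()
# platform height from side view: right-hand rim of black top, and bottle tilt fine via body edges
print(np.round(status.observe()["force"],1),np.round(status.observe()["qvel"],3))
E
```

```text
tilt [(117, 95, 82, 15), (118, 95, 86, 15), (118, 95, 86, 20), (120, 95, 78, 10), (122, 92, 78, 20), (122, 92, 82, 15)] [ 590.8 -220.1  137.3] [-2.5 -1.4  7.3]
[-2.5 -1.4  7.3] [-0.    -0.001 -0.     0.001 -0.001  0.001 -0.002]
```

Emit:
servo_tool --moves '[[[0,0,0,0],[0,0,0,0],[0,0,0,0],[0,0,0,0],[0,0,0,0]]]'

```text
time_s: 20.27
tcp_pos: [590.9, -220.0, 137.4]
ee_rot: [[0.091, 0.996, 0.001], [0.996, -0.091, -0.001], [-0.001, 0.001, -1.0]]
force: [-2.9, -1.6, 8.5]
width: 35.0
grasp_force: 65.3
```

```bash
python3 - <<'E'
from h import *
from plant import capture,status
t=capture("side");o=status.observe();tcp=np.array(o["tcp_pos"]);z=np.array([0,0,1.])
a=np.array([.091,.996,0]);b=np.array([-a[1],a[0],0])
px=cv2.GaussianBlur(t["pixels"],(3,3),0).astype(int);rg=px[:,:,0]-px[:,:,1]
m=((rg>-1)&(rg<45)&(px.min(2)>70))|(px.min(2)>170);ign=px.max(2)<50
R=[]
for th in range(-12,13,3):
  s,c=np.sin(np.radians(th)),np.cos(np.radians(th));ax=c*z-s*a;d=c*a+s*z
  for da in range(-16,17,4):
    for db in range(-16,17,4):
      base=np.array([tcp[0],tcp[1],71.5])+da*a+db*b
      H=np.array([proj(t,base+h*ax+i*24*b+j*24*d) for h in(0,66) for i in(-1,1) for j in(-1,1)],np.float32)
      M=np.zeros(m.shape,np.uint8);cv2.fillConvexPoly(M,np.round(cv2.convexHull(H)*16).astype(np.int32),1,shift=4)
      D=(cv2.dilate(M,np.ones((7,7)))-M>0)
      R.append((int(((~m)&(M>0)).sum()+(m&D).sum()),th,da,db))
R.sort();print(R[:10],np.round(o["force"],1))
E
```

```text
[(176, 12, 16, -4), (181, 12, 12, 0), (182, 9, 12, -4), (188, 6, 12, -4), (188, 9, 16, -4), (191, 3, 12, -4), (195, 9, 12, 0), (195, 12, 12, -4), (197, 9, 8, 0), (198, 12, 8, 0)] [-2.7 -1.1  8. ]
```

Both criteria matter here and this fit is ambiguous on tilt, so I'll measure it properly with an edge-based fit on averaged frames.

```bash
cat > fit.py <<'E'
from h import *
from plant import capture,status
from scipy.optimize import differential_evolution as DE
from scipy.ndimage import map_coordinates as mc
t=capture("side");img=np.mean([t["pixels"]]+[capture("side")["pixels"] for _ in range(5)],0).mean(2)
o=status.observe();tcp=np.array(o["tcp_pos"]);z=np.array([0,0,1.]);R=np.array(o["ee_rot"])
a=R[:,0].copy();a[2]=0;a/=np.linalg.norm(a);b=np.cross(z,a)
img=cv2.GaussianBlur(img,(0,0),.8)
def edges(p):
    th,ph,da,db,dz=p;rot=Rotation.from_rotvec(np.radians(th)*b*-1+np.radians(ph)*a).as_matrix()
    base=np.array([tcp[0],tcp[1],tcp[2]-66+dz])+da*a+db*b
    P=lambda i,j,h:np.array(proj(t,base+rot@(24*i*a+24*j*b+h*z)))
    # camera-facing corner
    V=np.array(t["view"]);cam=-V[:3,:3].T@V[:3,3]-tcp
    ia,jb=np.sign(cam@a),np.sign(cam@b)
    E=[(P(ia,jb,0),P(ia,jb,62)),(P(-ia,jb,3),P(-ia,jb,60)),(P(ia,-jb,3),P(ia,-jb,60)),(P(ia,jb,0),P(-ia,jb,0)),(P(ia,jb,0),P(ia,-jb,0)),(P(ia,jb,66),P(ia,-jb,66)),(P(ia,jb,66),P(-ia,jb,66))]
    return E
W=[.7,1,1,1,1,.7,.7]
def cost(p):
    s=0
    for w,(p0,p1) in zip(W,edges(p)):
        k=np.linspace(.06,.94,25)[:,None];q=p0+(p1-p0)*k;d=(p1-p0)/np.linalg.norm(p1-p0);n=np.array([-d[1],d[0]])
        f=lambda e:mc(img,[(q+e*n)[:,1],(q+e*n)[:,0]],order=1)
        s-=w*min(abs(np.mean(f(1.)-f(-1.))),30)
    return s
B=[(-15,15),(-8,8),(-18,18),(-10,10),(-6,6)]
for sd in(1,2):
    r=DE(cost,B,seed=sd,popsize=15,maxiter=80,tol=1e-6);print("th,ph,da,db,dz",r.x.round(1),round(r.fun,1))
for th in(-6,-3,0,3,6,9,12):
    r=DE(lambda q:cost([th,*q]),B[1:],seed=3,popsize=10,maxiter=40);print(th,r.x.round(1),round(r.fun,1))
print(tcp.round(1),np.round(o["force"],1),round(o["time_s"],2))
E
time timeout 500 python3 fit.py
```

```text
th,ph,da,db,dz [-11.2   0.5  10.9  -5.2  -6. ] -135.2
th,ph,da,db,dz [-11.3   0.6  10.9  -5.2  -6. ] -135.2
-6 [-1.8 12.  -5.  -2.2] -131.8
-3 [ 1.7 14.2 -2.9 -2.7] -130.9
0 [-2.7 14.3 -5.3 -5.6] -123.4
3 [-0.4 14.7 -2.9 -1.2] -126.4
6 [-1.7 15.3 -3.  -0.3] -124.4
9 [-3.3 15.5 -3.2  0.5] -122.8
12 [-3.9 14.9 -1.7  6. ] -108.2
[ 590.9 -220.   137.4] [-2.4 -1.9  9.2] 20.62
real	0m55.126s
user	1m0.306s
sys	0m0.302s
```

The fits agree that the base sits about 13 mm toward +y of the tool axis. The moment reading during the press on the worktop put the pressure centre inside the base, so the bottle is flat. I'll lift, recentre it by that offset and press again.

Emit:
servo_tool --moves '[[[0,0,0.3,0],[0,0,0.4,0],[-0.1,-0.3,0,0],[-0.05,-0.25,0,0],[0,0,0,0]]]'

```text
time_s: 21.03
tcp_pos: [586.6, -231.7, 149.5]
ee_rot: [[0.093, 0.996, -0.001], [0.996, -0.093, -0.001], [-0.001, -0.001, -1.0]]
force: [-0.9, 0.5, -1.6]
width: 35.2
grasp_force: 64.5
```

Emit:
servo_tool --moves '[[[0,0,-0.2,0],[0,0,-0.15,0],[0,0,-0.1,0],[0,0,0,0],[0,0,0,0]]]'

```text
time_s: 21.45
tcp_pos: [587.5, -230.6, 141.5]
ee_rot: [[0.091, 0.996, -0.0], [0.996, -0.091, -0.0], [-0.0, -0.0, -1.0]]
force: [-1.3, -1.5, 4.1]
width: 35.0
grasp_force: 65.0
```

Emit:
servo_tool --moves '[[[0,0,-0.07,0],[0,0,-0.07,0],[0,0,-0.06,0],[0,0,0,0],[0,0,0,0]]]'

```text
time_s: 21.87
tcp_pos: [587.5, -230.9, 138.2]
ee_rot: [[0.091, 0.996, 0.0], [0.996, -0.091, -0.001], [-0.001, 0.0, -1.0]]
force: [-3.4, -1.7, 8.0]
width: 35.1
grasp_force: 65.3
```

```bash
python3 -c "
from plant import status
o=status.observe();print(o['force'],o['ft_torque'],o['tcp_pos'])"
sed -i 's/for sd in(1,2)/for sd in(1,)/;s/^for th in.*/for th in(-4,0,4):/' fit.py; timeout 300 python3 fit.py
```

```text
[-3.37215076 -1.70389852  8.02632296] [-0.22130536  0.75699087  0.06073169] [ 587.51058058 -230.8847262   138.15766856]
th,ph,da,db,dz [-13.7   0.5   8.8  -5.3  -6. ] -138.1
-4 [-0.9 13.9 -5.1 -3.5] -132.9
0 [-1.8 12.8 -4.3 -4. ] -124.8
4 [ 1.1 11.9 -0.8  1.9] -124.7
[ 587.5 -230.8  138.2] [-2.3 -1.7  7.9] 22.17
```

```bash
cat > edge.py <<'E'
import re
src=open("fit.py").read().split("B=[")[0];exec(src)
p=[0,0,12.5,-4,-1]
names=["near-vert","vert(-ia)","vert(-jb)","bot(-ia)","bot(-jb)","top(-jb)","top(-ia)"]
for nme,(p0,p1) in zip(names,edges(p)):
    k=np.linspace(.12,.88,25)[:,None];q=p0+(p1-p0)*k;d=(p1-p0)/np.linalg.norm(p1-p0);n=np.array([-d[1],d[0]])
    e=np.arange(-5,5.01,.25);prof=np.array([mc(img,[(q+x*n)[:,1],(q+x*n)[:,0]],order=1) for x in e]);g=np.abs(np.gradient(prof,axis=0))
    off=e[g.argmax(0)];s=(k[:,0]-.5)*np.linalg.norm(p1-p0)
    c=np.polyfit(s,off,1)
    for _ in range(4):
        r=abs(off-np.polyval(c,s));ok=r<max(.6,1.5*np.median(r));c=np.polyfit(s[ok],off[ok],1)
    print(nme,"len%.0f"%np.linalg.norm(p1-p0),"dir err deg %.1f off %.1f inl %d"%(np.degrees(np.arctan(c[0])),c[1],ok.sum()),end=" | pred: ")
    for th in(-8,8):
        i=names.index(nme);a0,a1=edges([th]+p[1:])[i];dd=a1-a0;print(th,"%.1f"%np.degrees(np.arctan2(dd@n,dd@d)),end=" ")
    for ph in(-8,8):
        a0,a1=edges([0,ph]+p[2:])[i];dd=a1-a0;print("ph",ph,"%.1f"%np.degrees(np.arctan2(dd@n,dd@d)),end=" ")
    print("gr",g.max(0).mean().round(0))
E
python3 edge.py
```

```text
near-vert len18 dir err deg 4.5 off -4.6 inl 18 | pred: -8 -5.2 8 6.4 ph -8 -9.8 ph 8 8.6 gr 2.0
vert(-ia) len17 dir err deg -1.8 off 0.9 inl 20 | pred: -8 -4.9 8 6.0 ph -8 -9.7 ph 8 8.6 gr 2.0
vert(-jb) len17 dir err deg 20.2 off 1.4 inl 17 | pred: -8 -5.5 8 6.8 ph -8 -9.5 ph 8 8.3 gr 4.0
bot(-ia) len14 dir err deg 0.1 off -0.1 inl 25 | pred: -8 -5.9 8 4.8 ph -8 0.1 ph 8 -0.1 gr 5.0
bot(-jb) len17 dir err deg 0.5 off 0.7 inl 25 | pred: -8 0.0 8 -0.0 ph -8 -5.8 ph 8 6.3 gr 5.0
top(-jb) len17 dir err deg 16.3 off -3.4 inl 20 | pred: -8 0.1 8 -0.2 ph -8 -6.1 ph 8 6.6 gr 9.0
top(-ia) len14 dir err deg 1.9 off -0.5 inl 18 | pred: -8 -6.5 8 5.2 ph -8 0.5 ph 8 -0.5 gr 4.0
```

Both bottom edges match an upright bottle to within 1°, and the base is about 3 mm from the platform centre. I'll press slightly deeper and hold.

Emit:
servo_tool --moves '[[[0,0,-0.03,0],[0,0,0,0],[0,0,0,0],[0,0,0,0],[0,0,0,0]]]'

```text
time_s: 22.88
tcp_pos: [587.5, -230.9, 137.7]
ee_rot: [[0.091, 0.996, 0.0], [0.996, -0.091, -0.001], [-0.001, 0.001, -1.0]]
force: [-2.6, -0.5, 8.0]
width: 35.2
grasp_force: 65.3
```

Emit:
servo_tool --moves '[[[0,0,0,0],[0,0,0,0],[0,0,0,0],[0,0,0,0],[0,0,0,0]]]'

```text
time_s: 23.3
tcp_pos: [587.5, -230.9, 137.7]
ee_rot: [[0.091, 0.996, 0.0], [0.996, -0.091, -0.001], [-0.001, 0.001, -1.0]]
force: [-5.1, -0.1, 9.2]
width: 35.7
grasp_force: 65.3
```

Emit:
servo_tool --moves '[[[0,0,0,0],[0,0,0,0],[0,0,0,0],[0,0,0,0],[0,0,0,0]]]'

```text
time_s: 23.72
tcp_pos: [587.5, -230.9, 137.7]
ee_rot: [[0.091, 0.996, 0.0], [0.996, -0.091, -0.001], [-0.001, 0.001, -1.0]]
force: [-2.6, -1.5, 6.9]
width: 35.3
grasp_force: 65.3
```

Emit:
servo_tool --moves '[[[0,0,0,0],[0,0,0,0],[0,0,0,0],[0,0,0,0],[0,0,0,0]]]'

```text
time_s: 24.13
tcp_pos: [587.5, -230.9, 137.7]
ee_rot: [[0.091, 0.996, 0.0], [0.996, -0.091, -0.001], [-0.001, 0.001, -1.0]]
force: [-2.7, -1.5, 8.8]
width: 35.1
grasp_force: 65.3
```

Emit:
servo_tool --moves '[[[0,0,0,0],[0,0,0,0],[0,0,0,0],[0,0,0,0],[0,0,0,0]]]'

```text
time_s: 24.55
tcp_pos: [587.5, -230.9, 137.7]
ee_rot: [[0.091, 0.996, 0.0], [0.996, -0.091, -0.001], [-0.001, 0.001, -1.0]]
force: [-3.2, -1.4, 7.7]
width: 35.4
grasp_force: 65.3
```

Emit:
servo_tool --moves '[[[0,0,0,0],[0,0,0,0],[0,0,0,0],[0,0,0,0],[0,0,0,0]]]'

```text
time_s: 24.97
tcp_pos: [587.5, -230.9, 137.7]
ee_rot: [[0.091, 0.996, 0.0], [0.996, -0.091, -0.001], [-0.001, 0.001, -1.0]]
force: [-4.0, -1.9, 8.4]
width: 35.1
grasp_force: 65.3
```

Emit:
servo_tool --moves '[[[0,0,0,0],[0,0,0,0],[0,0,0,0],[0,0,0,0],[0,0,0,0]]]'

```text
time_s: 25.38
tcp_pos: [587.5, -230.9, 137.7]
ee_rot: [[0.091, 0.996, 0.0], [0.996, -0.091, -0.001], [-0.001, 0.001, -1.0]]
force: [-3.0, -1.5, 9.3]
width: 35.1
grasp_force: 65.3
```

Emit:
servo_tool --moves '[[[0,0,0,0],[0,0,0,0],[0,0,0,0],[0,0,0,0],[0,0,0,0]]]'

```text
time_s: 25.8
tcp_pos: [587.5, -230.9, 137.7]
ee_rot: [[0.091, 0.996, 0.0], [0.996, -0.091, -0.001], [-0.001, 0.001, -1.0]]
force: [-3.1, -2.6, 8.2]
width: 35.1
grasp_force: 65.3
```

Emit:
servo_tool --moves '[[[0,0,0,0],[0,0,0,0],[0,0,0,0],[0,0,0,0],[0,0,0,0]]]'

```text
time_s: 26.22
tcp_pos: [587.5, -230.9, 137.7]
ee_rot: [[0.091, 0.996, 0.001], [0.996, -0.091, -0.001], [-0.001, 0.001, -1.0]]
force: [-2.8, -1.9, 8.3]
width: 34.9
grasp_force: 65.3
```

```bash
python3 edge.py | grep -E "bot|top\(-ia"
```

```text
bot(-ia) len14 dir err deg -0.2 off -0.1 inl 25 | pred: -8 -5.9 8 4.8 ph -8 0.1 ph 8 -0.1 gr 4.0
bot(-jb) len17 dir err deg 0.8 off 0.7 inl 25 | pred: -8 0.0 8 -0.0 ph -8 -5.8 ph 8 6.3 gr 5.0
top(-ia) len14 dir err deg 7.3 off -0.6 inl 16 | pred: -8 -6.5 8 5.2 ph -8 0.5 ph 8 -0.5 gr 4.0
```

```bash
python3 -c "
from plant import ticket
print(ticket.close_job())"
```

```text
the job is handed in; nothing more can be done
None
```

Job handed in at about 26 s with no verdict returned: by my measurements the bottle stands upright within about 1–2°, about 3 mm off the platform centre, held down for over 3 s at about 10 N (estimated 6–7 mm sink); the bystanders should be unmoved, though I took no final check image of them.

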